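# Put the delivery pile away on the laundry's honesty counter

## Robot

A 6-joint arm with a two-finger parallel gripper is mounted at the origin on the work surface. World frame = base frame: x ahead of the robot, y to its left, z up, the work surface at z = 0. Lengths are in m, angles in degrees, forces in N, time in s.
With the tool pointing down it reaches from about 0.4 to 0.825 m from the base axis. Payload 7 kg.
Tool frame: the origin (TCP) lies on the centre line of the jaws, within the pads' length; the fingertips stand 19 mm ahead of it and the grasp point (between the pads) is the TCP (r.tip_extent is the distance from the TCP to the fingertips, in m); z points along the fingers, y is the line along which they close (so a half turn about z gives the same grasp; the last joint's range is limited). The gripper opens to 88 mm and grips with 3 to 60 N. Pads are 19 mm wide; open, the fingers measure 130 mm over their backs; the gripper's body (78 mm by 193 mm) begins 47 mm behind the grasp point.
Start: joints at [85.319, 20.546, 0.682, 0, -70.136, -16.507], TCP at [0.244, 0.629, 0.246] pointing down, gripper open.
Joint ranges: [-176.03, 176.03], [-82.01, 121.73], [-58.28, 71.71], [-173.87, 95.51], [-174.79, -0.11], [-173.66, 173.66]. Speed limits (degrees/s): [136.94, 136.94, 172.46, 180, 180, 180].

## Interface

Orientations are given as [roll, pitch, yaw] about the fixed x, y, z axes, in that order (R = Rz(yaw) Ry(pitch) Rx(roll)).
In Python, from plant import r gives the robot as it stands. The module is installed in compiled form; this text tells all that it offers.
- The arm moves only by the tool jog_arm, never from a script. Its argument "deltas" is a list that holds one entry, the list of rows, each a list of 5 numbers: the opening, from -1 (shut) to 1 (fully open), then the shift along the world's x, y, z in cm, then the turn about the world's z in rad. In form: [[[claw, dx, dy, dz, turn], ...]]. A call has 1 to 8 rows; each row shifts and turns the commanded pose from where the row before left it; what a row does not reach is not made up. A row lasts 1/8 s, in which the tool goes at most 62.5 mm and 10.7 degrees, less where a joint would pass 70% of its speed; a pose out of reach is approached as far as the arm can. A call with a gripper value outside its range is refused whole. The fingers move at their own pace and stop on an object; "force" is the grip in N (left out, the last holds). Time passes only in rows, so rows that do not move let the fingers close. It gives the time, the measured TCP pose, the force, the opening and the grip force at its end, in the units of the state.
- r.get_state(): the state, without advancing time (a new reading comes with each control period).
- r.capture(name): name is "scene" or "top" or "wrist"; returns the picture (400x640x3 uint8, blue, green, red); there is no depth.
- r.camera_info(name): a dict with "fx", "fy", "cx", "cy" (pixels), "k1" (the pictures are not rectified: a ray, as slopes to the right and down, at radius r is drawn at 1 + k1 r^2 times it, then the intrinsics apply), "view" (4x4, takes a point from world to camera coordinates). Camera axes: x right, y up, looking along -z (the intrinsics and any distortion apply to the point x, -y, -z); pixel columns grow to the right and rows downward; lengths in m; the calibration is good to about 2 mm. A picture is of the moment at which its call begins: read the wrist's pose just before it. camera_info takes no time and is no camera call; for the wrist camera it gives the pose at the moment of the call.
- r.close_job(): hands the job in; it is judged then, once.
The state is a dict: "time_s": time; "joints": joint angles; "qd": joint speeds; "joint_torque": joint torques, N m; "tcp_pos": TCP position; "eef_rot": TCP orientation; "contact_force": force on the tool from outside, world axes, zero at the start; "moment": the same for the moment, N m; "gripper_width": finger opening in m; "gripper_force": force on a finger pad.
Only numpy, scipy, OpenCV 4.12 (cv2) and the standard library are available. Lean on these libraries where they do the work, as an engineer would, in place of code of your own. Each camera call takes 0.05 s, during which the arm holds its last target. There are 200 camera calls.

## Task

Put away the pile of laundry goods: working from the top down, one after another, move each thing into the tray that already holds one of its kind. Set each down flat in the middle of that tray's empty near half, lined up with the tray, without dropping it, and leave the cash box and the softener bottle where they stand.

Things in the scene. Friction and masses are not known exactly. Their poses are not given: they have to be found in the camera images.
- case: Small green plastic sewing-kit case with a white seam and a white dot on top: 40 x 28 x 20 mm (along its own x, y, z), about 30 g, rigid. At the start: top of the pile, lying on the tin. Origin: centre of its underside; z up. Easily gripped from above across its 28 mm width (its own y).
- tin: Round red tin of stain remover with a white disc on its lid and a bare metal band: diameter 52 mm, height 30 mm, about 90 g, rigid. At the start: third from the bottom, standing on the soap bar. Origin: centre of its underside; z up. Easily gripped from above any way round.
- soap: Yellow wrapped bar of laundry soap, rounded edges, a pale paper band round its middle: 88 x 56 x 32 mm (along its own x, y, z), about 150 g, rigid. At the start: second from the bottom, lying on the carton. Origin: centre of its underside; z up. Easily gripped from above across its 56 mm width (its own y).
- carton: Blue cardboard carton of washing powder with a white panel and an orange dot on top: 110 x 66 x 42 mm (along its own x, y, z), about 240 g, rigid. At the start: bottom of the pile, lying on the counter. Origin: centre of its underside; z up. Easily gripped from above across its 66 mm width (its own y).
- tray_case: Fixed grey tray, low black lip; far half holds a fixed sewing kit like the loose one, near half empty. All trays alike: 260 (own x) x 96 mm (own y), floor 4 mm thick, lip 3 mm thick, 14 mm high. Origin: underside, below the middle of the empty half; x points away from the robot. Inside: x -67 to +187, y -45 to +45 mm; fixed one centred at x = +125 mm, long side along x.
- tray_tin: Fixed grey tray, low black lip; far half holds a fixed stain-remover tin like the loose one, near half empty. All trays alike: 260 (own x) x 96 mm (own y), floor 4 mm thick, lip 3 mm thick, 14 mm high. Origin: underside, below the middle of the empty half; x points away from the robot. Inside: x -67 to +187, y -45 to +45 mm; fixed one centred at x = +125 mm, long side along x.
- tray_soap: Fixed grey tray, low black lip; far half holds a fixed soap bar like the loose one, near half empty. All trays alike: 260 (own x) x 96 mm (own y), floor 4 mm thick, lip 3 mm thick, 14 mm high. Origin: underside, below the middle of the empty half; x points away from the robot. Inside: x -67 to +187, y -45 to +45 mm; fixed one centred at x = +125 mm, long side along x.
- tray_carton: Fixed grey tray, low black lip; far half holds a fixed washing-powder carton like the loose one, near half empty. All trays alike: 260 (own x) x 96 mm (own y), floor 4 mm thick, lip 3 mm thick, 14 mm high. Origin: underside, below the middle of the empty half; x points away from the robot. Inside: x -67 to +187, y -45 to +45 mm; fixed one centred at x = +125 mm, long side along x.
- cashbox: Bystander: dark steel cash box with a brass slot in the lid, 92 x 112 x 64 mm, loose. Origin: centre of its underside.
- softener: Bystander: white bottle of fabric softener with a blue cap, diameter 66 mm, 160 mm high, loose and standing. Origin: centre of its underside.
Mind the look-alikes: they are no part of the job. There is more than one size of the case; the job needs the larger. There is more than one size of the carton; the job needs the larger.

How it is judged (in metres and radians):
On the way, in this order (a step that is already met when the one before it is completed fails the run):
1. the sewing kit lies in the near half of its own tray and is let go (x of case in the frame of tray_case between -0.015 and 0.015 m and y of case in the frame of tray_case between -0.015 and 0.015 m and z of case in the frame of tray_case below 0.008 m and angle between case's own z axis and vertical below 0.1 rad and angle between the x axis of case and the x axis of tray_case, either way round below 0.25 rad and linear speed of case below 0.02 m/s and contact force between the fingers and case below 0.05 N), for 0.2 s.
2. the stain-remover tin lies in the near half of its own tray and is let go (x of tin in the frame of tray_tin between -0.015 and 0.015 m and y of tin in the frame of tray_tin between -0.015 and 0.015 m and z of tin in the frame of tray_tin below 0.008 m and angle between tin's own z axis and vertical below 0.1 rad and linear speed of tin below 0.02 m/s and contact force between the fingers and tin below 0.05 N), for 0.2 s.
3. the soap bar lies in the near half of its own tray and is let go (x of soap in the frame of tray_soap between -0.015 and 0.015 m and y of soap in the frame of tray_soap between -0.015 and 0.015 m and z of soap in the frame of tray_soap below 0.008 m and angle between soap's own z axis and vertical below 0.1 rad and angle between the x axis of soap and the x axis of tray_soap, either way round below 0.25 rad and linear speed of soap below 0.02 m/s and contact force between the fingers and soap below 0.05 N), for 0.2 s.
4. the washing-powder carton lies in the near half of its own tray and is let go (x of carton in the frame of tray_carton between -0.015 and 0.015 m and y of carton in the frame of tray_carton between -0.015 and 0.015 m and z of carton in the frame of tray_carton below 0.008 m and angle between carton's own z axis and vertical below 0.1 rad and angle between the x axis of carton and the x axis of tray_carton, either way round below 0.25 rad and linear speed of carton below 0.02 m/s and contact force between the fingers and carton below 0.05 N), for 0.2 s.
At the end, for the whole second after the job is handed in: Sewing kit, tin, soap bar and carton each lie flat on the floor of the tray of their own kind, within 15 mm (along and across) of the middle of its empty half and, the round tin apart, with the long side within 0.25 rad of the tray's; all are let go and at rest (all of step 1 and all of step 2 and all of step 3 and all of step 4); the robot touches nothing.
It fails at once if the cash box is pushed more than 15 mm or tipped (distance of cashbox from where it was at the start of the episode above 0.015 m or angle between cashbox's own z axis and vertical above 0.2 rad).
It fails at once if the softener bottle is pushed more than 15 mm or tipped (distance of softener from where it was at the start of the episode above 0.015 m or angle between softener's own z axis and vertical above 0.2 rad).
It fails at once if one of the goods is dropped (faster than 0.7 m/s while not held) ((linear speed of case above 0.7 m/s and contact force between the fingers and case below 0.05 N) or (linear speed of tin above 0.7 m/s and contact force between the fingers and tin below 0.05 N) or (linear speed of soap above 0.7 m/s and contact force between the fingers and soap below 0.05 N) or (linear speed of carton above 0.7 m/s and contact force between the fingers and carton below 0.05 N)).
It also fails if it takes over 125 s, if anything falls off the work surface, if the arm or the gripper's body presses on something with over 40 N, if the wrist force passes 120 N, or if a joint passes its speed limit or range.

## Working session

There is one attempt and no reset: what is moved stays moved. The work goes in short steps, Python scripts to look and compute and a tool call to move; the robot and the scene stay as the last step left them, time stands still between calls to the robot, and variables do not carry over. Pictures are saved under pics/ and viewed, at most 14 in all, crops included, and the job is handed in when it is done.

Besides the shell and the picture viewer there is one more tool, called after "Emit:" by a JSON object that holds its "op" and its "data", one argument or row to a line. jog_arm: Moves the arm, as the interface text tells. Its arguments: {"type":"object","properties":{"deltas":{"type":"array"},"force":{"type":"number"}},"required":["deltas"]}

```bash
mkdir -p pics; cat > h.py <<'E'
import numpy as np, cv2
from plant import r
def ray(info,u,v):
    x=(u-info["cx"])/info["fx"]; y=(v-info["cy"])/info["fy"]
    d=np.array([[[x,y]]]); rd=np.hypot(x,y); ru=rd
    for _ in range(20): ru=rd/(1+info["k1"]*ru**2)
    s=ru/rd if rd>0 else 1
    V=np.array(info["view"]); R=V[:3,:3]; o=-R.T@V[:3,3]
    return o, R.T@np.array([x*s,-y*s,-1.])
def pt(info,u,v,z):
    o,d=ray(info,u,v); return o+d*(z-o[2])/d[2]
def proj(info,p):
    c=np.array(info["view"])@np.append(p,1); x,y=c[0]/-c[2],-c[1]/-c[2]
    k=1+info["k1"]*(x*x+y*y); return info["cx"]+info["fx"]*x*k, info["cy"]+info["fy"]*y*k
E
python3 - <<'E'
from h import *
for n in ("scene","top"):
    cv2.imwrite(f"pics/{n}0.png",r.capture(n)); i=r.camera_info(n); V=np.array(i["view"]); print(n,i["fx"],i["k1"],-V[:3,:3].T@V[:3,3])
print(r.get_state())
E
```

```text
scene 512.2713768549963 -0.04766409994368411 [1.13706235 0.17899304 0.85066659]
top 404.1437102849043 -0.08457056315981823 [ 0.36175409 -0.050725    0.92327928]
{'time_s': 0.1, 'joints': array([ 8.53190415e+01,  2.05867477e+01,  6.40155053e-01, -1.60510820e-02,
       -7.01366338e+01, -1.65052575e+01]), 'qd': array([-0.13576953, -0.13876839,  0.04628055,  0.01230864,  0.02537351,
        0.00506476]), 'joint_torque': array([-1.46951788e-03, -5.84164882e+01,  2.93749970e+01,  7.01539859e+00,
        1.01619749e-02, -4.20759534e-05]), 'tcp_pos': array([0.2438485 , 0.62898506, 0.24473685]), 'eef_rot': array([ 1.79915916e+02, -9.17861944e-03, -2.11916740e+01]), 'contact_force': array([ 0.79392602,  0.61274058, -0.34793355]), 'moment': array([-0.01900383, -0.03663236,  0.05920048]), 'gripper_force': 0.0, 'gripper_width': 0.08775914262014724}
```

View pics/top0.png

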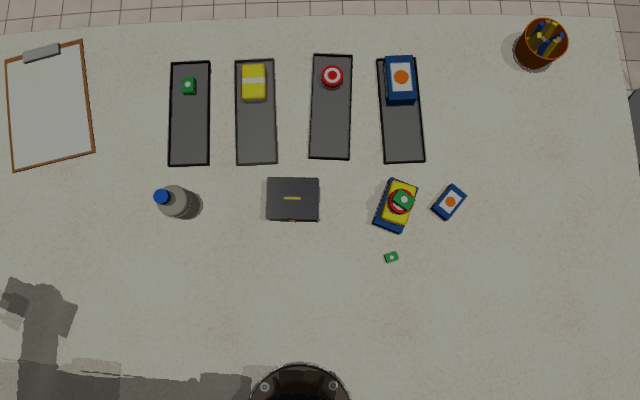

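View pics/scene0.png

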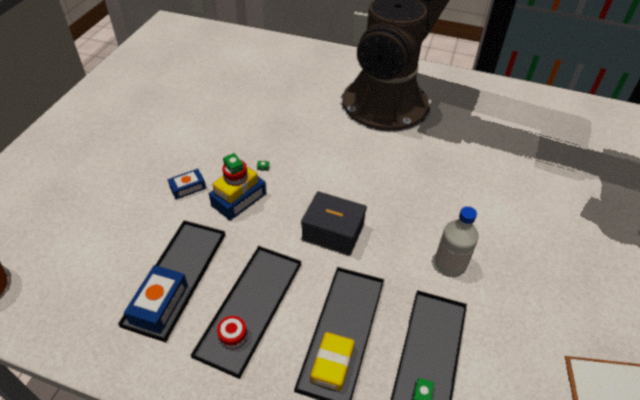

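Top view: trays left to right are case (190,113), soap (256,112), tin (331,107), carton (401,110). The pile is at (397,205), small look-alikes at (449,202) and (391,257), cash box at (292,199), bottle at (175,200).

```bash
cat > m.py <<'E'
from h import *
i=r.camera_info("top"); im=cv2.imread("pics/top0.png"); hsv=cv2.cvtColor(im,cv2.COLOR_BGR2HSV)
def fit(mask,z,box):
    m=np.zeros_like(mask); x0,y0,x1,y1=box; m[y0:y1,x0:x1]=mask[y0:y1,x0:x1]
    c=max(cv2.findContours(m,cv2.RETR_EXTERNAL,cv2.CHAIN_APPROX_NONE)[0],key=cv2.contourArea)[:,0]
    P=np.array([pt(i,*p,z)[:2] for p in c.astype(float)])
    (c0,s,a)=cv2.minAreaRect((P*1000).astype(np.float32)); 
    if s[0]<s[1]: s=s[::-1]; a+=90
    a=(a+90)%180-90
    return np.round(c0,1),np.round(s,1),round(a,1)
dark=(hsv[...,2]<110).astype(np.uint8)
for n,b in dict(case=(160,50,218,175),soap=(228,50,283,175),tin=(303,45,358,170)).items():
    c,s,a=fit(dark|(hsv[...,1]>120).astype(np.uint8),0.014,b); t=np.radians(a)
    print(n,c,s,a,"near-half origin",np.round(np.array(c)-60*np.array([np.cos(t),np.sin(t)]),1))
b=(370,106,435,170); c,s,a=fit(dark,0.014,b); print("carton near part",c,s,a)
H=hsv[...,0];S=hsv[...,1];V=hsv[...,2]
pb=(365,172,425,240)
g=((H>45)&(H<85)&(S>100)).astype(np.uint8); print("green",fit(g,.124,pb))
y=((H>20)&(H<35)&(S>100)).astype(np.uint8); print("yellow",fit(y|g|((S>100)&((H<12)|(H>170))),.074,pb))
bl=((S>60)&(V<250)).astype(np.uint8); print("all",fit(bl,.042,pb))
fd=((V<90)).astype(np.uint8)
print("cash",fit(fd,.064,(255,165,330,230)))
print("bottle",pt(i,175,205,0.0),pt(i,162,197,.16))
w=r.camera_info("wrist"); Vw=np.array(w["view"]); print("wrist cam",-Vw[:3,:3].T@Vw[:3,3],Vw[:3,:3],w["fx"])
cv2.imwrite("pics/topz.png",cv2.resize(im[160:275,340:480],None,fx=5,fy=5,interpolation=cv2.INTER_CUBIC))
E
python3 m.py
```

```text
case [697. 247.] [264.  102.2] 0.3 near-half origin [637.  246.7]
soap [694.9  89.3] [263.7  99.1] 1.3 near-half origin [634.9  87.9]
tin [703.5 -88.8] [264.9  97.5] -3.9 near-half origin [643.6 -84.7]
carton near part [ 628.5 -254.2] [140.6  99.9] 1.1
green (array([ 460.3, -223.5]), array([39.2, 30.1]), 53.8)
yellow (array([ 460.5, -224.6]), array([89.1, 60. ]), -19.4)
all (array([ 458. , -224.4]), array([112.5,  70.5]), -23.6)
cash (array([475.6,   1.2]), array([113.7,  95.2]), 88.5)
bottle [0.4767154  0.27911341 0.        ] [0.47299094 0.24805489 0.16      ]
wrist cam [0.30800895 0.60418063 0.3837087 ] [[-0.36153746 -0.93235409  0.00255256]
 [ 0.90112749 -0.3501288  -0.2556933 ]
 [ 0.23929042 -0.09014252  0.96675458]] 298.34014151001895
```

View pics/topz.png

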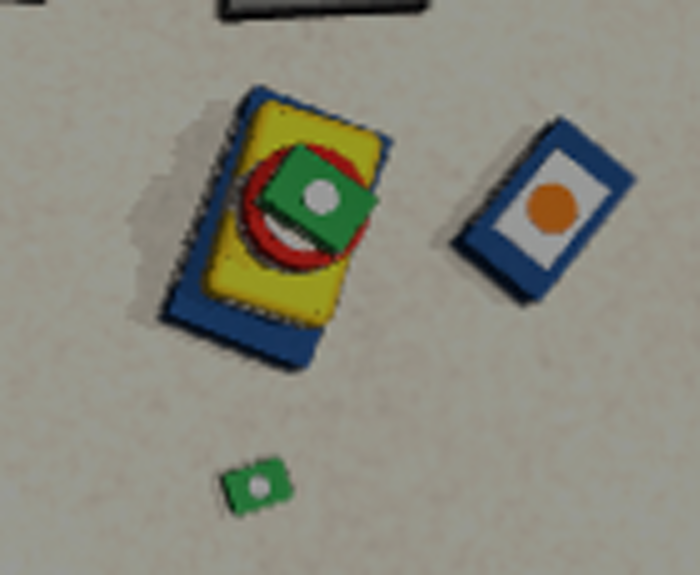

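The top crop shows the green case on top of the pile, long axis about 54°, over the red tin, yellow soap and carton (about -20°). Moving above the pile.

Emit:
{"op": "jog_arm", "data": {
  "deltas": [
    [[1,3.2,-4.7,0.4,-0.18],[1,3.2,-4.7,0.4,-0.18],[1,3.2,-4.7,0.4,-0.18],[1,3.2,-4.7,0.4,-0.18],[1,3.2,-4.7,0.4,-0.18],[1,3.2,-4.7,0.4,-0.18],[1,3.2,-4.7,0.4,-0.18],[1,3.2,-4.7,0.4,-0.18]]
  ],
  "force": 15
}}

```text
time_s: 1.1
tcp_pos: [0.5006, 0.2516, 0.2776]
eef_rot: [180.0, -0.0, -104.0]
contact_force: [0.5, 0.9, -0.0]
gripper_width: 0.0877
gripper_force: 0.0
```

Emit:
{"op": "jog_arm", "data": {
  "deltas": [
    [[1,-0.5,-5.9,0,-0.05],[1,-0.5,-5.9,0,-0.05],[1,-0.5,-5.9,0,-0.05],[1,-0.5,-5.9,0,-0.05],[1,-0.5,-5.9,0,-0.05],[1,-0.5,-5.9,0,-0.05],[1,-0.5,-5.9,0,-0.05],[1,-0.5,-5.9,0,-0.05]]
  ]
}}

```text
time_s: 2.1
tcp_pos: [0.4594, -0.2205, 0.2776]
eef_rot: [-180.0, 0.0, -126.7]
contact_force: [1.5, -0.9, -0.3]
gripper_width: 0.0876
gripper_force: 0.0
```

Emit:
{"op": "jog_arm", "data": {
  "deltas": [
    [[1,0,0,0,0],[1,0,0,0,0]]
  ]
}}

```text
time_s: 2.35
tcp_pos: [0.4596, -0.2188, 0.2772]
eef_rot: [180.0, -0.0, -126.7]
contact_force: [0.3, -0.4, 0.2]
gripper_width: 0.0878
gripper_force: 0.0
```

```bash
python3 - <<'E'
from h import *
i=r.camera_info("top"); im=cv2.imread("pics/top0.png")
# carton tray side/near lines: edge points per row/col of dark mask
d=cv2.cvtColor(im,cv2.COLOR_BGR2HSV)[...,2]<110
L=[];R=[]
for v in range(112,155,3):
    c=np.flatnonzero(d[v,365:440])+365; L.append(pt(i,c[0],v,.014)[:2]); R.append(pt(i,c[-1],v,.014)[:2])
B=[]
for u in range(388,421,3):
    c=np.flatnonzero(d[100:172,u])+100; B.append(pt(i,u,c[-1],.014)[:2])
for n,P,k in(("L",L,0),("R",R,0),("B",B,1)):
    P=np.array(P); s=np.polyfit(P[:,k],P[:,1-k],1); print(n,np.degrees(np.arctan(s[0])),P.mean(0)*1000)
s=r.get_state(); print(s["time_s"],s["tcp_pos"],s["eef_rot"],s["joints"])
w=r.camera_info("wrist"); im=r.capture("wrist"); cv2.imwrite("pics/w1.png",im)
h=cv2.cvtColor(im,cv2.COLOR_BGR2HSV); g=((h[...,0]>45)&(h[...,0]<85)&(h[...,1]>100)).astype(np.uint8)
c=max(cv2.findContours(g,cv2.RETR_EXTERNAL,cv2.CHAIN_APPROX_NONE)[0],key=cv2.contourArea)[:,0]
P=np.array([pt(w,*p,.124)[:2] for p in c.astype(float)])*1000
print(cv2.minAreaRect(P.astype(np.float32)))
E
```

```text
L 1.1140732663984418 [ 631.78513694 -205.47844431]
R 1.3949807834339787 [ 629.7105249  -302.75479924]
B -1.2743929583838505 [ 559.92846048 -252.04086773]
2.35 [ 0.45957751 -0.21884789  0.27717056] [ 1.79954298e+02 -1.10653690e-02 -1.26681457e+02] [-3.34002450e+00  3.60469976e+00 -1.69730453e+01 -1.69520639e-02
 -6.94665177e+01 -3.33354852e+01]
((460.6883544921875, -225.11166381835938), (39.93186950683594, 27.01738166809082), 53.286720275878906)
```

View pics/w1.png

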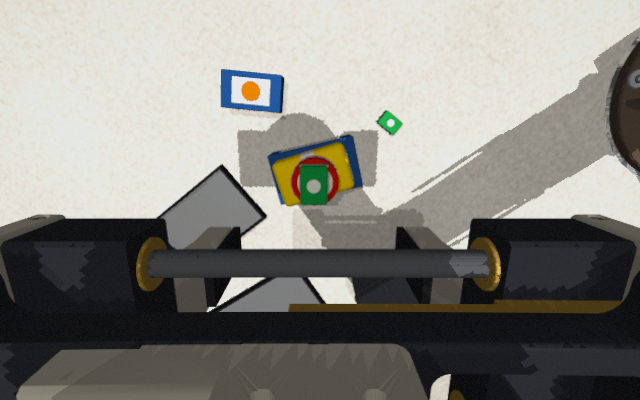

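Wrist view: case at (314,185) on the tin, its long axis vertical in the image, so the jaws are well aligned. Descend and grip.

Emit:
{"op": "jog_arm", "data": {
  "deltas": [
    [[1,0.1,-0.5,-4,0],[1,0,0,-4,0],[1,0,0,-4,0],[1,0,0,-2,0],[1,0,0,-1,0],[1,0,0,0,0],[1,0,0,0,0],[1,0,0,0,0]]
  ],
  "force": 12
}}

```text
time_s: 3.4
tcp_pos: [0.4615, -0.2236, 0.1285]
eef_rot: [-179.9, 0.0, -126.6]
contact_force: [0.0, 0.2, -0.4]
gripper_width: 0.0878
gripper_force: 0.0
```

Emit:
{"op": "jog_arm", "data": {
  "deltas": [
    [[-1,0,0,0,0],[-1,0,0,0,0],[-1,0,0,0,0],[-1,0,0,0,0],[-1,0,0,0,0],[-1,0,0,0,0],[-1,0,0,0,0],[-1,0,0,0,0]]
  ]
}}

```text
time_s: 4.4
tcp_pos: [0.461, -0.2236, 0.1275]
eef_rot: [180.0, -0.0, -126.6]
contact_force: [1.0, -0.2, 0.2]
gripper_width: 0.0282
gripper_force: 12.0
```

Emit:
{"op": "jog_arm", "data": {
  "deltas": [
    [[-1,0,0,1,0],[-1,0,0,3,0],[-1,0,0,4,0],[-1,0.9,2.35,1,-0.05],[-1,1.8,4.7,0,-0.1],[-1,1.8,4.7,0,-0.1],[-1,1.8,4.7,0,-0.1],[-1,1.8,4.7,0,-0.1]]
  ]
}}

```text
time_s: 5.4
tcp_pos: [0.5424, -0.0106, 0.2185]
eef_rot: [-180.0, 0.1, -152.6]
contact_force: [0.6, -0.6, -0.6]
gripper_width: 0.0282
gripper_force: 12.0
```

Emit:
{"op": "jog_arm", "data": {
  "deltas": [
    [[-1,1.8,4.7,0,-0.1],[-1,1.8,4.7,0,-0.1],[-1,1.8,4.7,0,-0.1],[-1,1.8,4.7,0,-0.1],[-1,1.8,4.7,0,-0.07],[-1,0.5,2.3,0,0],[-1,0,0,0,0],[-1,0,0,0,0]]
  ]
}}

```text
time_s: 6.4
tcp_pos: [0.6366, 0.2452, 0.2178]
eef_rot: [-180.0, -0.0, -179.3]
contact_force: [0.4, -0.8, 0.4]
gripper_width: 0.0276
gripper_force: 12.0
```

Emit:
{"op": "jog_arm", "data": {
  "deltas": [
    [[-1,0,0.1,-4,0],[-1,0,0,-5,0],[-1,0,0,-4,0],[-1,0,0,-3,0],[-1,0,0,-1.5,0],[-1,0,0,-0.8,0],[-1,0,0,-0.4,0],[-1,0,0,0,0]]
  ]
}}

```text
time_s: 7.4
tcp_pos: [0.6373, 0.247, 0.0314]
eef_rot: [180.0, 0.1, -179.3]
contact_force: [0.3, 0.0, -1.1]
gripper_width: 0.0282
gripper_force: 12.0
```

Emit:
{"op": "jog_arm", "data": {
  "deltas": [
    [[-1,0,0,-0.1,0],[-1,0,0,-0.1,0],[-1,0,0,0,0]]
  ]
}}

```text
time_s: 7.78
tcp_pos: [0.6369, 0.2469, 0.0287]
eef_rot: [180.0, 0.0, -179.3]
contact_force: [-0.9, 0.5, -0.4]
gripper_width: 0.028
gripper_force: 12.0
```

Emit:
{"op": "jog_arm", "data": {
  "deltas": [
    [[-1,0,0,-0.1,0],[-1,0,0,0,0]]
  ]
}}

```text
time_s: 8.02
tcp_pos: [0.6371, 0.2469, 0.0276]
eef_rot: [180.0, 0.0, -179.3]
contact_force: [-0.4, 0.4, 0.5]
gripper_width: 0.0279
gripper_force: 12.0
```

Emit:
{"op": "jog_arm", "data": {
  "deltas": [
    [[-1,0,0,-0.05,0],[-1,0,0,0,0]]
  ]
}}

```text
time_s: 8.28
tcp_pos: [0.637, 0.2469, 0.0276]
eef_rot: [180.0, 0.0, -179.3]
contact_force: [-1.4, 0.4, 4.7]
gripper_width: 0.028
gripper_force: 12.0
```

Emit:
{"op": "jog_arm", "data": {
  "deltas": [
    [[-0.15,0,0,0,0],[-0.15,0,0,0,0],[-0.15,0,0,0,0],[-0.15,0,0,0,0],[-0.15,0,0,1,0],[-0.15,0,0,3,0],[-0.15,0,0,5,0],[-0.15,0,0,5,0]]
  ]
}}

```text
time_s: 9.28
tcp_pos: [0.6369, 0.2467, 0.1692]
eef_rot: [-180.0, 0.0, -179.3]
contact_force: [1.0, 0.2, 0.5]
gripper_width: 0.0374
gripper_force: 0.0
```

Emit:
{"op": "jog_arm", "data": {
  "deltas": [
    [[1,0,0,5,0],[1,-1.8,-4.7,1,0.1],[1,-1.8,-4.7,0,0.1],[1,-1.8,-4.7,0,0.1],[1,-1.8,-4.7,0,0.1],[1,-1.8,-4.7,0,0.1],[1,-1.8,-4.7,0,0.1],[1,-1.8,-4.7,0,0.1]]
  ]
}}

```text
time_s: 10.28
tcp_pos: [0.5102, -0.0836, 0.2281]
eef_rot: [-180.0, 0.1, -139.0]
contact_force: [0.3, -0.2, 0.6]
gripper_width: 0.0875
gripper_force: 0.0
```

Emit:
{"op": "jog_arm", "data": {
  "deltas": [
    [[1,-1.8,-4.7,1,0.1],[1,-1.6,-4.7,1,0.1],[1,-1.6,-4.7,1,0.1],[1,0,0,0,0],[1,0,0,0,0]]
  ]
}}

```text
time_s: 10.9
tcp_pos: [0.4608, -0.2232, 0.2575]
eef_rot: [-180.0, 0.0, -122.1]
contact_force: [0.2, -0.1, -1.2]
gripper_width: 0.0871
gripper_force: 0.0
```

```bash
cat > w.py <<'E'
from h import *
def masks(im):
    h=cv2.cvtColor(im,cv2.COLOR_BGR2HSV); H,S=h[...,0],h[...,1]
    return dict(green=((H>45)&(H<85)&(S>100)),red=(S>100)&((H<5)|(H>172)),yellow=(H>18)&(H<38)&(S>100),blue=(H>95)&(H<125)&(S>100))
def big(m): return max(cv2.findContours(m.astype(np.uint8),cv2.RETR_EXTERNAL,cv2.CHAIN_APPROX_NONE)[0],key=cv2.contourArea)[:,0].astype(float)
def fit(i,c,z):
    P=np.array([pt(i,*p,z)[:2] for p in c])*1000
    c0,s,a=cv2.minAreaRect(P.astype(np.float32))
    if s[0]<s[1]: s=s[::-1]; a+=90
    return np.round(c0,1),np.round(s,1),round((a+90)%180-90,1)
def look(name,f):
    s=r.get_state(); i=r.camera_info(name); im=r.capture(name); cv2.imwrite(f"pics/{f}.png",im); print(name,s["tcp_pos"],s["eef_rot"][2]); return i,im
E
python3 - <<'E'
from w import *
i,im=look("top","t2"); M=masks(im); 
for k,z in (("green",.024),):
    m=M[k].copy(); m[:100]=0; m[:,230:]=0
    print("case placed",fit(i,big(m),z))
i,im=look("wrist","w2"); M=masks(im)
print("red top",fit(i,big(M["red"]),.104)); m=M["yellow"]|M["red"]; print("yellow",fit(i,big(m),.074))
E
```

```text
top [ 0.4608277  -0.22319466  0.25748779] -122.13054737174399
case placed (array([634.6, 246.5]), array([41.9, 26.5]), 6.3)
wrist [ 0.46098255 -0.22274832  0.25726521] -122.06810142972371
red top (array([ 460.2, -224.5]), array([52.5, 48.3]), 59.1)
yellow (array([ 462.7, -222.5]), array([86.2, 66.3]), -19.7)
```

View pics/w2.png

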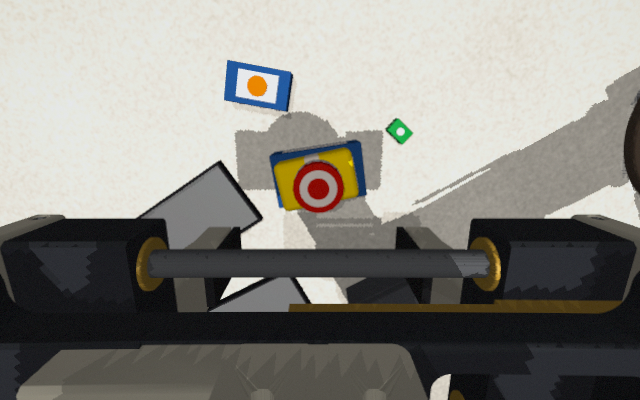

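Wrist view: tin disc at (318,187), centred on the soap. The case sits in its tray within 3 mm of the middle. Descending on the tin.

Emit:
{"op": "jog_arm", "data": {
  "deltas": [
    [[1,0,-0.2,-4,0],[1,0,0,-4,0],[1,0,0,-4,0],[1,0,0,-2,0],[1,0,0,-0.8,0],[1,0,0,0,0],[1,0,0,0,0],[-1,0,0,0,0]]
  ],
  "force": 15
}}

```text
time_s: 12.0
tcp_pos: [0.4616, -0.2251, 0.11]
eef_rot: [-179.9, 0.0, -122.0]
contact_force: [-0.9, -0.0, -0.0]
gripper_width: 0.082
gripper_force: 0.0
```

Emit:
{"op": "jog_arm", "data": {
  "deltas": [
    [[-1,0,0,0,0],[-1,0,0,0,0],[-1,0,0,0,0],[-1,0,0,0,0],[-1,0,0,0,0],[-1,0,0,0,0]]
  ]
}}

```text
time_s: 12.75
tcp_pos: [0.4609, -0.2252, 0.1091]
eef_rot: [180.0, -0.0, -122.0]
contact_force: [-1.0, -0.5, 1.2]
gripper_width: 0.0516
gripper_force: 15.0
```

Emit:
{"op": "jog_arm", "data": {
  "deltas": [
    [[-1,0,0,1,0],[-1,0,0,3,0],[-1,0,0,4,0.05],[-1,3,2,1,0.1],[-1,4,3,0,0.1],[-1,4,3,0,0.1],[-1,4,3,0,0.1],[-1,3.3,3.1,0,0.04]]
  ]
}}

```text
time_s: 13.75
tcp_pos: [0.6453, -0.0831, 0.1994]
eef_rot: [-180.0, -0.0, -93.8]
contact_force: [0.3, -0.6, -0.8]
gripper_width: 0.0517
gripper_force: 15.0
```

Emit:
{"op": "jog_arm", "data": {
  "deltas": [
    [[-1,0,0,-2,0],[-1,0,0,-4,0],[-1,0,0,-4,0],[-1,0,0,-3,0],[-1,0,0,-2,0],[-1,0,0,-0.7,0],[-1,0,0,0,0],[-1,0,0,0,0]]
  ]
}}

```text
time_s: 14.75
tcp_pos: [0.6448, -0.0841, 0.0433]
eef_rot: [-179.9, 0.0, -93.9]
contact_force: [0.7, -1.1, -1.5]
gripper_width: 0.0513
gripper_force: 15.0
```

Emit:
{"op": "jog_arm", "data": {
  "deltas": [
    [[-1,0,0,-0.2,0],[-1,0,0,-0.1,0],[-1,0,0,0,0]]
  ]
}}

```text
time_s: 15.12
tcp_pos: [0.644, -0.0842, 0.0392]
eef_rot: [-180.0, 0.0, -94.0]
contact_force: [-1.1, 0.2, -0.8]
gripper_width: 0.0516
gripper_force: 15.0
```

Emit:
{"op": "jog_arm", "data": {
  "deltas": [
    [[-1,0,0,-0.1,0],[-1,0,0,0,0]]
  ]
}}

```text
time_s: 15.38
tcp_pos: [0.644, -0.0842, 0.0391]
eef_rot: [-180.0, -0.0, -93.9]
contact_force: [-2.5, 1.2, 7.5]
gripper_width: 0.0514
gripper_force: 15.0
```

Emit:
{"op": "jog_arm", "data": {
  "deltas": [
    [[-1,0,0,-0.05,0],[-1,0,0,0,0]]
  ]
}}

```text
time_s: 15.62
tcp_pos: [0.644, -0.0842, 0.0391]
eef_rot: [-180.0, -0.0, -93.9]
contact_force: [-4.3, 1.6, 10.5]
gripper_width: 0.0518
gripper_force: 15.0
```

Emit:
{"op": "jog_arm", "data": {
  "deltas": [
    [[0.6,0,0,0,0],[0.6,0,0,0,0],[0.6,0,0,0,0],[0.6,0,0,0,0],[0.6,0,0,1,0],[0.6,0,0,3,0],[0.6,0,0,5,0.05],[0.6,0,0,5,0.15]]
  ]
}}

```text
time_s: 16.62
tcp_pos: [0.6438, -0.0842, 0.1796]
eef_rot: [180.0, -0.0, -82.3]
contact_force: [-0.3, 0.5, 0.1]
gripper_width: 0.0703
gripper_force: 0.0
```

Emit:
{"op": "jog_arm", "data": {
  "deltas": [
    [[1,-3,-2.3,4,0.15],[1,-4,-3,2,0.15],[1,-4,-3,1,0.15],[1,-4,-3,0,0.15],[1,-3.3,-2.7,0,0.15],[1,0,0,0,0.15],[1,0,0,0,0.15],[1,0,0,0,0.05]]
  ]
}}

```text
time_s: 17.62
tcp_pos: [0.4608, -0.2244, 0.2485]
eef_rot: [-180.0, -0.1, -19.3]
contact_force: [-0.1, -0.4, 0.5]
gripper_width: 0.0876
gripper_force: 0.0
```

```bash
python3 - <<'E'
from w import *
i,im=look("top","t3"); M=masks(im); m=M["red"].copy(); m[:90]=0; m[:,365:]=0
c=big(m); print("tin placed",fit(i,c,.034))
i,im=look("wrist","w3"); M=masks(im); m=M["yellow"]; m=cv2.morphologyEx(m.astype(np.uint8),cv2.MORPH_CLOSE,np.ones((25,25)))
print("yellow",fit(i,big(m),.074))
E
```

```text
top [ 0.46076818 -0.22435175  0.24850899] -19.31121442606087Traceback (most recent call last):
  File "<stdin>", line 3, in <module>
  File "w.py", line 5, in big
    def big(m): return max(cv2.findContours(m.astype(np.uint8),cv2.RETR_EXTERNAL,cv2.CHAIN_APPROX_NONE)[0],key=cv2.contourArea)[:,0].astype(float)
                       ~~~^^^^^^^^^^^^^^^^^^^^^^^^^^^^^^^^^^^^^^^^^^^^^^^^^^^^^^^^^^^^^^^^^^^^^^^^^^^^^^^^^^^^^^^^^^^^^^^^^^^^^
ValueError: max() iterable argument is empty
```

```bash
python3 - <<'E'
from w import *
i,im=look("wrist","w3"); M=masks(im); m=M["yellow"]; m=cv2.morphologyEx(m.astype(np.uint8),cv2.MORPH_CLOSE,np.ones((25,25)))
print("yellow",fit(i,big(m),.074))
i,im=look("scene","s3"); m=masks(im)["red"]; n,l,st,ce=cv2.connectedComponentsWithStats(m.astype(np.uint8))
for k in range(1,n):
    if st[k,4]>30: print(ce[k],st[k],pt(i,*ce[k],.034))
E
```

```text
wrist [ 0.46081942 -0.22429828  0.24844878] -19.235108344847426
yellow (array([ 305.8, -340.8]), array([390.8,  97.8]), 70.7)
scene [ 0.46087353 -0.2242533   0.24831725] -19.445638859505834
[605.03174603   8.76984127] [599   0  14  19 126] [-0.73079316  0.59161085  0.034     ]
[510.82191781  63.16438356] [505  51  13  26 146] [-0.26326533  0.30730444  0.034     ]
[597.45512821  80.42948718] [589  68  17  26 156] [-0.26445856  0.54902902  0.034     ]
[264.59011628 277.59883721] [251 263  28  27 344] [ 0.65345536 -0.07806733  0.034     ]
[264.13253012 273.26506024] [259 269  11  10  83] [ 0.64467368 -0.08268957  0.034     ]
[231.67581047 331.71072319] [216 315  31  31 401] [ 0.77689631 -0.08873226  0.034     ]
[230.65384615 327.74038462] [225 323  12  11 104] [ 0.77050127 -0.09369714  0.034     ]
```

View pics/w3.png

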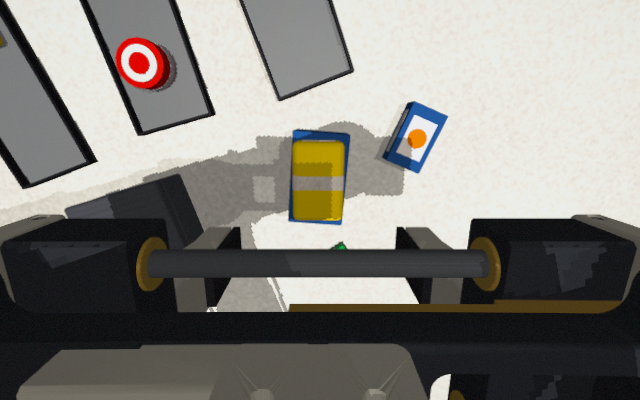

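View pics/s3.png

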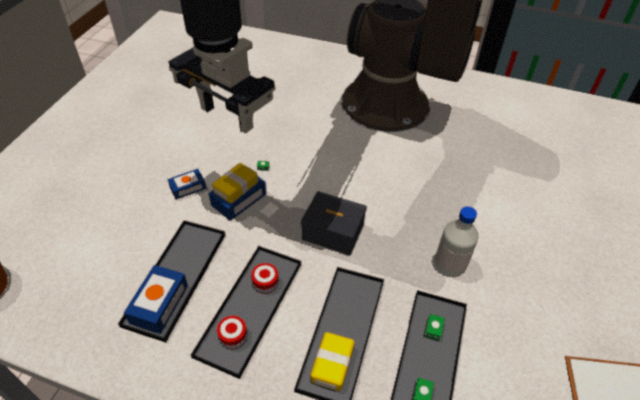

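Wrist view: soap at (318,180), nearly aligned with the jaws; the tin stands in its near half. The scene view confirms it, dot at (264,273), 126 mm before the fixed tin.

```bash
python3 - <<'E'
from w import *
i=r.camera_info("wrist"); im=cv2.imread("pics/w3.png"); m=masks(im)["yellow"].astype(np.uint8); b=np.zeros_like(m); b[125:232,270:370]=m[125:232,270:370]
b=cv2.morphologyEx(b,cv2.MORPH_CLOSE,np.ones((25,25))); c=big(b); print(fit(i,c,.074),c.min(0),c.max(0))
m=masks(im)["blue"].astype(np.uint8)|b; b2=np.zeros_like(m); b2[125:232,270:370]=m[125:232,270:370]; print("blue",fit(i,big(b2),.042))
E
```

```text
(array([ 464. , -225.4]), array([86.9, 54.7]), -20.2) [292. 140.] [344. 220.]
blue (array([ 460.6, -224.6]), array([109.4,  64.8]), -23.7)
```

Emit:
{"op": "jog_arm", "data": {
  "deltas": [
    [[1,0.3,-0.1,-4,-0.015],[1,0,0,-5,0],[1,0,0,-5,0],[1,0,0,-2,0],[1,0,0,-1.2,0],[1,0,0,0,0],[1,0,0,0,0],[-1,0,0,0,0]]
  ],
  "force": 25
}}

```text
time_s: 18.77
tcp_pos: [0.4647, -0.2252, 0.0766]
eef_rot: [-180.0, -0.1, -20.3]
contact_force: [-1.0, -0.2, 0.3]
gripper_width: 0.0819
gripper_force: 0.0
```

Emit:
{"op": "jog_arm", "data": {
  "deltas": [
    [[-1,0,0,0,0],[-1,0,0,0,0],[-1,0,0,0,0],[-1,0,0,0,0],[-1,0,0,0,0],[-1,0,0,0,0]]
  ]
}}

```text
time_s: 19.52
tcp_pos: [0.464, -0.2252, 0.0757]
eef_rot: [-180.0, -0.0, -20.3]
contact_force: [-0.8, -0.0, 4.0]
gripper_width: 0.0557
gripper_force: 25.0
```

Emit:
{"op": "jog_arm", "data": {
  "deltas": [
    [[-1,0,0,1,0],[-1,0,0,3,0],[-1,0,0,4,0.0],[-1,1.3,2.4,3,0.04],[-1,2.3,4.2,1,0.05],[-1,2.3,4.2,0,0.05],[-1,2.3,4.2,0,0.05],[-1,2.3,4.2,0,0.05]]
  ]
}}

```text
time_s: 20.52
tcp_pos: [0.5693, -0.0317, 0.196]
eef_rot: [-180.0, -0.0, -6.5]
contact_force: [0.3, -0.9, -1.3]
gripper_width: 0.0557
gripper_force: 25.0
```

Emit:
{"op": "jog_arm", "data": {
  "deltas": [
    [[-1,2.3,4.2,0,0.05],[-1,2.3,4.2,0,0.05],[-1,2.0,3.7,0,0.037],[-1,0,0,0,0],[-1,0,0,-2,0],[-1,0,0,-4,0],[-1,0,0,-4,0],[-1,0,0,-2.5,0]]
  ]
}}

```text
time_s: 21.52
tcp_pos: [0.6336, 0.0869, 0.0687]
eef_rot: [180.0, 0.1, 1.2]
contact_force: [0.1, 0.5, -0.6]
gripper_width: 0.0558
gripper_force: 25.0
```

Emit:
{"op": "jog_arm", "data": {
  "deltas": [
    [[-1,0,0,-2,0],[-1,0,0,-0.7,0],[-1,0,0,0,0],[-1,0,0,0,0]]
  ]
}}

```text
time_s: 22.02
tcp_pos: [0.6356, 0.0879, 0.0447]
eef_rot: [-180.0, -0.1, 1.3]
contact_force: [0.3, 0.2, -0.3]
gripper_width: 0.0557
gripper_force: 25.0
```

Emit:
{"op": "jog_arm", "data": {
  "deltas": [
    [[-1,0,0,-0.3,0],[-1,0,0,-0.2,0],[-1,0,0,-0.1,0],[-1,0,0,0,0]]
  ]
}}

```text
time_s: 22.52
tcp_pos: [0.635, 0.0879, 0.0378]
eef_rot: [180.0, -0.0, 1.3]
contact_force: [-0.7, 0.4, 0.7]
gripper_width: 0.0558
gripper_force: 25.0
```

Emit:
{"op": "jog_arm", "data": {
  "deltas": [
    [[-1,0,0,-0.1,0],[-1,0,0,0,0]]
  ]
}}

```text
time_s: 22.78
tcp_pos: [0.635, 0.0878, 0.0377]
eef_rot: [180.0, -0.0, 1.3]
contact_force: [-4.8, -0.6, 9.3]
gripper_width: 0.0559
gripper_force: 25.0
```

Emit:
{"op": "jog_arm", "data": {
  "deltas": [
    [[0.5,0,0,0,0],[0.5,0,0,0,0],[0.5,0,0,0,0],[0.5,0,0,0,0],[0.5,0,0,1,0],[0.5,0,0,3,0],[0.5,0,0,5,0],[0.5,0,0,5,0]]
  ]
}}

```text
time_s: 23.78
tcp_pos: [0.6348, 0.0877, 0.1786]
eef_rot: [180.0, -0.0, 1.3]
contact_force: [0.8, -0.3, 0.1]
gripper_width: 0.0656
gripper_force: 0.0
```

Emit:
{"op": "jog_arm", "data": {
  "deltas": [
    [[1,0,0,4,0],[1,-2.5,-4.5,3,-0.06],[1,-2.5,-4.5,0,-0.06],[1,-2.5,-4.5,0,-0.06],[1,-2.5,-4.5,0,-0.06],[1,-2.5,-4.5,0,-0.06],[1,-2.5,-4.5,0,-0.06],[1,-2.4,-4.2,0,-0.07]]
  ]
}}

```text
time_s: 24.78
tcp_pos: [0.4599, -0.2255, 0.2476]
eef_rot: [-180.0, -0.1, -23.5]
contact_force: [0.6, -0.3, 0.1]
gripper_width: 0.0877
gripper_force: 0.0
```

Emit:
{"op": "jog_arm", "data": {
  "deltas": [
    [[1,0,0,0,0],[1,0,0,0,0]]
  ]
}}

```text
time_s: 25.02
tcp_pos: [0.461, -0.2243, 0.2472]
eef_rot: [-180.0, -0.1, -23.4]
contact_force: [0.6, 0.5, 0.3]
gripper_width: 0.0876
gripper_force: 0.0
```

```bash
python3 - <<'E'
from w import *
i,im=look("wrist","w4"); m=masks(im)["blue"].astype(np.uint8); b=np.zeros_like(m); b[125:235,260:375]=m[125:235,260:375]
c=big(b); print("carton",fit(i,c,.042),c.min(0),c.max(0))
i,im=look("scene","s4"); m=masks(im)["yellow"]; n,l,st,ce=cv2.connectedComponentsWithStats(m.astype(np.uint8))
for k in range(1,n):
    if st[k,4]>50: print(ce[k],st[k],pt(i,*ce[k],.036))
i,im=look("top","t4")
E
```

```text
wrist [ 0.46102558 -0.22428593  0.24718265] -23.390697587255634
carton (array([ 460.3, -224.4]), array([108.7,  64.5]), -23.5) [290. 132.] [346. 223.]
scene [ 0.46131144 -0.22384497  0.24705512] -23.33353216997562
[355.2826087  282.77667984] [339 272  32  24 506] [0.60850382 0.08736044 0.036     ]
[347.78991597 308.21288515] [331 294  35  31 714] [0.665278   0.08962569 0.036     ]
[337.26817447 343.87075929] [319 332  36  27 619] [0.73820842 0.09255282 0.036     ]
[328.54685647 372.34045077] [310 357  38  34 843] [0.79174274 0.09423228 0.036     ]
top [ 0.46142969 -0.22357779  0.24683557] -23.298992566701003
```

View pics/w4.png

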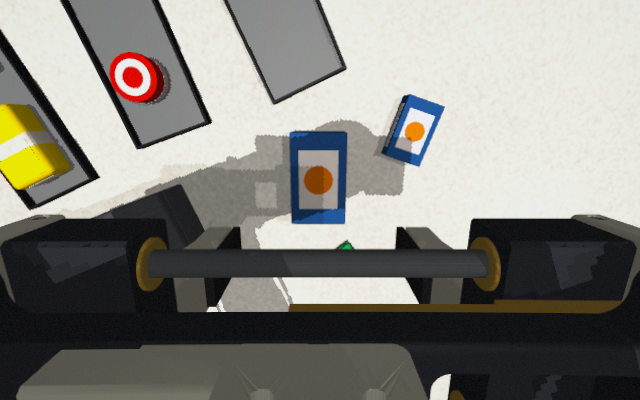

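View pics/s4.png

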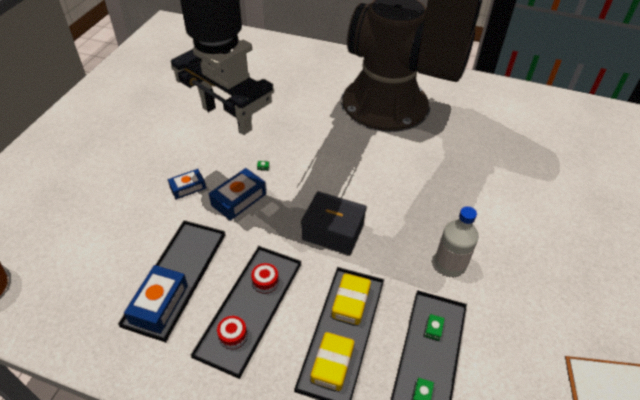

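The carton lies at (318,178) in the wrist view, clear of the small one at (413,130). The soap is in place in its tray. Descending on the carton.

Emit:
{"op": "jog_arm", "data": {
  "deltas": [
    [[1,-0.05,0,-5,0],[1,0,0,-5,0],[1,0,0,-5,0],[1,0,0,-4,0],[1,0,0,-2,0],[1,0,0,0,0],[1,0,0,0,0],[1,0,0,0,0]]
  ],
  "force": 30
}}

```text
time_s: 26.18
tcp_pos: [0.4615, -0.224, 0.0377]
eef_rot: [-180.0, -0.1, -23.3]
contact_force: [-0.2, 0.4, -0.0]
gripper_width: 0.0874
gripper_force: 0.0
```

Emit:
{"op": "jog_arm", "data": {
  "deltas": [
    [[-1,0,0,0,0],[-1,0,0,0,0],[-1,0,0,0,0],[-1,0,0,0,0],[-1,0,0,0,0],[-1,0,0,0,0]]
  ]
}}

```text
time_s: 26.92
tcp_pos: [0.4606, -0.2242, 0.0368]
eef_rot: [-180.0, -0.0, -23.4]
contact_force: [-1.6, 1.7, 5.5]
gripper_width: 0.0661
gripper_force: 30.0
```

Emit:
{"op": "jog_arm", "data": {
  "deltas": [
    [[-1,0,0,1,0],[-1,0,0,3,0],[-1,0,0,5,0],[-1,2,-0.4,1,0.06],[-1,4,-0.7,0,0.1],[-1,4,-0.7,0,0.1],[-1,4,-0.7,0,0.1],[-1,3,-0.5,0,0.07]]
  ]
}}

```text
time_s: 27.92
tcp_pos: [0.6316, -0.2543, 0.1363]
eef_rot: [-180.0, 0.0, 1.4]
contact_force: [-0.6, 0.4, -1.8]
gripper_width: 0.0659
gripper_force: 30.0
```

Emit:
{"op": "jog_arm", "data": {
  "deltas": [
    [[-1,0,0,0,0],[-1,0,0,-3,0],[-1,0,0,-4,0],[-1,0,0,-1.5,0],[-1,0,0,-0.6,0],[-1,0,0,0,0],[-1,0,0,0,0]]
  ]
}}

```text
time_s: 28.8
tcp_pos: [0.6313, -0.2543, 0.0471]
eef_rot: [180.0, -0.1, 1.3]
contact_force: [0.7, -1.0, -1.2]
gripper_width: 0.0658
gripper_force: 30.0
```

Emit:
{"op": "jog_arm", "data": {
  "deltas": [
    [[-1,0,0,-0.3,0],[-1,0,0,-0.2,0],[-1,0,0,0,0]]
  ]
}}

```text
time_s: 29.18
tcp_pos: [0.6307, -0.2542, 0.0409]
eef_rot: [180.0, -0.0, 1.3]
contact_force: [-0.7, -0.0, 1.5]
gripper_width: 0.0658
gripper_force: 30.0
```

Emit:
{"op": "jog_arm", "data": {
  "deltas": [
    [[-1,0,0,-0.1,0],[-1,0,0,0,0]]
  ]
}}

```text
time_s: 29.42
tcp_pos: [0.6307, -0.2542, 0.0409]
eef_rot: [180.0, -0.0, 1.3]
contact_force: [-3.1, 2.1, 8.4]
gripper_width: 0.066
gripper_force: 30.0
```

Emit:
{"op": "jog_arm", "data": {
  "deltas": [
    [[-1,0,0,-0.05,0],[-1,0,0,0,0]]
  ]
}}

```text
time_s: 29.68
tcp_pos: [0.6307, -0.2542, 0.0409]
eef_rot: [180.0, -0.1, 1.3]
contact_force: [-4.4, 1.7, 11.2]
gripper_width: 0.0658
gripper_force: 30.0
```

Down. Release, rise, and clear the top camera's view for a check.

Emit:
{"op": "jog_arm", "data": {
  "deltas": [
    [[0.8,0,0,0,0],[0.8,0,0,0,0],[0.8,0,0,0,0],[0.8,0,0,0,0],[0.8,0,0,1,0],[0.8,0,0,3,0],[0.8,0,0,5,0],[0.8,0,0,5,0]]
  ]
}}

```text
time_s: 30.68
tcp_pos: [0.6303, -0.2542, 0.1811]
eef_rot: [180.0, 0.0, 1.3]
contact_force: [1.3, -0.3, -0.3]
gripper_width: 0.0786
gripper_force: 0.0
```

Emit:
{"op": "jog_arm", "data": {
  "deltas": [
    [[0.8,-2,-4,3,0],[0.8,-3,-4,3,0],[0.8,-3,-4,0,0],[0.8,-3,-4,0,0],[0.8,-3,-4,0,0],[0.8,0,0,0,0],[0.8,0,0,0,0],[0.8,0,0,0,0]]
  ]
}}

```text
time_s: 31.68
tcp_pos: [0.4911, -0.4535, 0.2394]
eef_rot: [180.0, -0.0, 1.3]
contact_force: [0.0, 0.6, 0.2]
gripper_width: 0.0789
gripper_force: 0.0
```

```bash
python3 - <<'E'
from w import *
i,im=look("top","t5"); M=masks(im)
for k,box,z in (("green",(100,165,160,220),.024),("yellow",(100,165,225,290),.036),("red",(90,165,300,360),.034),("blue",(106,165,370,440),.046)):
    m=np.zeros(im.shape[:2],np.uint8); a,b,c,d=box; m[a:b,c:d]=M[k][a:b,c:d]; m=cv2.morphologyEx(m,cv2.MORPH_CLOSE,np.ones((9,9)))
    try: print(k,fit(i,big(m),z))
    except ValueError: print(k,"hidden")
cv2.imwrite("pics/t5z.png",cv2.resize(im[40:240,140:460],None,fx=2.4,fy=2.4))
s=r.get_state(); print(s["time_s"],s["contact_force"],s["gripper_force"])
E
```

```text
top [ 0.49108104 -0.45345879  0.23935182] 1.3310651270411817
green (array([634.6, 244.4]), array([42.8, 28.5]), 1.8)
yellow (array([630. ,  85.4]), array([90.8, 57.2]), 1.6)
red (array([641.7, -83.1]), array([54.6, 50.3]), -1.5)
blue (array([ 625. , -252.3]), array([117.7,  73.1]), 1.3)
31.725 [-0.35510126  0.19344244 -0.13490311] 0.0
```

View pics/t5z.png

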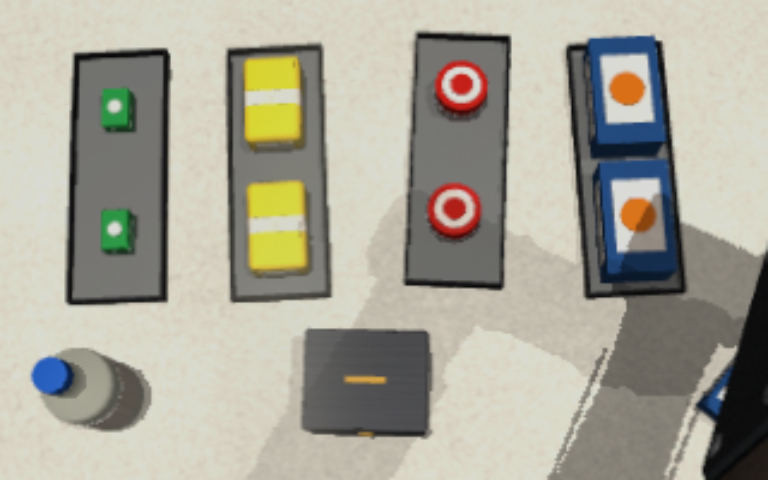

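Each item lies centred and flat beside its like: case (116,230), soap (277,225), tin (455,209), carton (637,222). The bottle and cash box are unmoved and the arm is clear. Handing in.

```bash
python3 -c "
from plant import r
print(r.close_job())"
```

```text
the job is handed in; nothing more can be done
None
```

The sewing kit, tin, soap bar and carton are each flat and let go in the empty near half of their own trays, within a few millimetres of the middle by the last camera check; the cash box and softener bottle look unmoved, and the job was handed in at about 32 s, with no verdict shown.

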